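# Fit the take-up spool to the foil rewinder and lock it with its hairpin clip

## Robot

A 6-joint arm with a two-finger parallel gripper is mounted at the origin on the work surface. World frame = base frame: x ahead of the robot, y to its left, z up, the work surface at z = 0. Lengths are in m, angles in rad, forces in N, time in s.
With the tool pointing down it reaches from about 0.3 to 0.775 m from the base axis. Payload 14.6 kg.
Tool frame: the origin (TCP) lies at the very end of the fingers, on their centre line; the grasp point (between the pads) lies arm.grasp_offset behind it (arm.grasp_offset is the distance from the TCP to the grasp point, in m); z points along the fingers, y is the line along which they close (so a half turn about z gives the same grasp; the last joint's range is limited). The gripper opens to 85 mm and grips with 20 to 120 N. Pads are 22 mm wide; open, the fingers measure 114 mm over their backs; the gripper's body (76 mm by 85 mm) begins 54 mm behind the grasp point. The pads swing forward as they close: fully open they stand 13 mm farther back than shut.
Start: joints at [1.191, 0.3, 1.521, -0, 1.321, -0.067], TCP at [0.169, 0.523, 0.231] pointing down, gripper open.
Joint ranges: [-3.03, 3.03], [-0.79, 2.21], [0.23, 2.52], [-1.04, 4.18], [0, 3.07], [-2.55, 2.55]. Speed limits (rad/s): [2.22, 2.22, 2.57, 3.14, 3.14, 3.14].

## Interface

Orientations are given as a 3x3 rotation matrix whose columns are the frame's x, y, z axes.
In Python, from rig import arm gives the robot as it stands. The module is installed in compiled form; this text tells all that it offers.
- The arm moves only by the tool arm_command, never from a script. Its argument "motion" is a list of rows, each a list of 3 entries, a list of its own where there are three numbers: the turn, a rotation vector about the tool's x, y, z in rad, then the shift along the tool's x, y, z in m, then the opening in per cent of the stroke, from 0 (shut) to 100 (fully open). A call has 1 to 12 rows; each row is the pose to reach, as a shift and turn from the pose commanded when the call began, along the tool's axes at that moment; what a row does not reach only later rows make up. A row lasts 1/8 s, in which the tool goes at most 62.5 mm and 10.7 degrees, less where a joint would pass 70% of its speed; a pose out of reach is approached as far as the arm can. A call with a gripper value outside its range is refused whole. The fingers move at their own pace and stop on an object; the grip force is fixed at half the most. Time passes only in rows, so rows that repeat a pose let the fingers close. It gives the time, the measured TCP pose, the force, the opening and the grip force at its end, in the units of the state.
- arm.get_obs(): the state, without advancing time (a new reading comes with each control period).
- arm.camera(name): name is "scene" or "top"; returns the picture (400x640x3 uint8, red, green, blue); there is no depth.
- arm.camera_model(name): a dict with "vertical_fov" (degrees; the focal length in pixels is half the picture's height over the tangent of half this angle, whatever the lens; pixels are square), "cx", "cy" (the principal point, pixels), "origin" and "orientation" of the camera in the world. Camera axes: x right, y down, z forward; pixel columns grow to the right and rows downward; lengths in m; the calibration is good to about 2 mm. A picture is of the moment at which its call begins. camera_model takes no time and is no camera call.
- arm.job_done(): hands the job in; it is judged then, once.
The state is a dict: "clock": time; "qpos": joint angles; "joint_velocities": joint speeds; "tau": joint torques, N m; "tool_pos": TCP position; "eef_rot": TCP orientation; "ft_force": force on the tool from outside, world axes, zero at the start; "torque": the same for the moment, N m; "opening": opening from 0.0 (shut) to 1.0 (fully open); "finger_force": force on a finger pad.
Only numpy, scipy, OpenCV 4.12 (cv2) and the standard library are available. Lean on these libraries where they do the work, as an engineer would, in place of code of your own. Each camera call takes 0.05 s, during which the arm holds its last target. There are 200 camera calls.

## Task

Put the empty take-up spool on the slanted shaft of the foil rewinder, boss outwards and its flatted bore matched to the flat of the shaft, fully home against the collar. Then lock it: push the hairpin clip sideways into the groove of the shaft, just above the spool's boss, until its legs snap past the neck and the shaft sits in the clip. Leave the foil roll, the spring clamp and the type tray where they are.

Things in the scene. Friction and masses are not known exactly. Their poses are not given: they have to be found in the camera images.
- rewinder: foil rewinder, a grey steel console bolted to the bench, 140 x 156 mm, with a motor end 42 mm across standing 30 mm out behind; origin at the middle of its underside, its front is -x, z up. 38 mm high in front, 124 mm behind; the sloping deck carries the slanted shaft. A knob, a switch and a guide roller rise at most 41 mm from the deck, nearest 55 mm from the shaft's axis
- shaft_seat (a point): foot of the slanted steel shaft, on its axis, at the face of the steel collar the spool rests on (44 mm across, 9 mm above the deck, which is square to the shaft). z points out along the shaft, 31.5 degrees from vertical, leaning to the rewinder's front; x points square out through the shaft's flat. The shaft angle about z differs each time; its gearbox holds it (0.9 N m)
- shaft_tip (a point): free end of the shaft, on the axis, 62 mm out from shaft_seat; same axes. The shaft is 18 mm in diameter with a flat 5.5 mm from the axis along its whole length; the last 6 mm taper to 10 mm
- shaft_groove (a point): middle of the clip's place in the shaft's groove, on the axis, 47.5 mm out from shaft_seat; same axes. The groove runs all round (clip may enter from any side): neck 10 mm in diameter, from 43.5 to 51 mm out from shaft_seat. With the spool home its boss ends at 44 mm, leaving 7 mm for the 5 mm wire
- spool_boss (a point): middle of the boss, on the axis, 35 mm above the underside, of the empty take-up spool (aluminium, black barrel, 0.1 to 0.17 kg, stands boss up). Flange 64 mm across, 0 to 4 mm above the underside; barrel 32 mm, to 22; flange 64 mm, to 26; boss 30 mm, to 44. z points out through the boss; x square to the bore's flat, as on the shaft. Home: 35 mm out from shaft_seat
- spool: the same spool, origin at the middle of its underside, same axes. Its bore goes right through, 19.6 mm in diameter with a flat 6.3 mm from the axis (0.8 mm clearance to the shaft): it goes on when its x axis agrees with the shaft's within about 0.1 rad
- clip_loop (a point): hairpin clip of 5 mm steel wire, 80 mm long, 0.05 kg, level on its black vinyl-sleeved closed loop (wire centre line 4.5 mm above the bench): the point midway between the straight sides of the loop, where it is pinched (sleeves 9 mm thick, 26 mm over both, straight for 20 mm, firm). x points towards the open end of the legs, z square to its plane, both faces alike. Closed end 23 mm behind (-x)
- clip_seat (a point): the clip's eye, 34 mm ahead (+x) of clip_loop, same axes: where the neck of the shaft must sit. The springy legs stand 4 mm apart at the nip 7 mm ahead of it and flare to 16 mm at their ends, 23 mm ahead. Behind the eye the wires narrow to a firm stop. Pushing it on along x takes 8 to 14 N up to the snap; then it pulls itself in
- clip: the same clip; origin and axes as clip_seat
- foil_roll: bystander: full roll of foil standing on end, 56 mm across, 60 mm high; origin at the middle of its underside
- clamp: bystander: black spring clamp lying flat, 150 mm long, 20 mm high; origin at its pivot, on the bench
- type_tray: bystander: wooden tray of brass type, 100 x 220 x 34 mm; origin at the middle of its underside

How it is judged:
By the outcome, as a careful person would: the job done as asked, in the order asked, and still so for the second after the job is handed in, with the robot touching nothing.
It also fails if it takes over 58 s, if anything falls off the work surface, if the arm or the gripper's body presses on something with over 40 N, if the wrist force passes 120 N, or if a joint passes its speed limit or range.

## Working session

There is one attempt and no reset: what is moved stays moved. The work goes in short steps, Python scripts to look and compute and a tool call to move; the robot and the scene stay as the last step left them, time stands still between calls to the robot, and variables do not carry over. Pictures are saved under pics/ and viewed, at most 10 in all, crops included, and the job is handed in when it is done.

Besides the shell and the picture viewer there is one more tool, called after ">>>" in YAML: its name, and indented under it one key for each argument. arm_command: Moves the arm, as the interface text tells. Its arguments: {"type":"object","properties":{"motion":{"type":"array"}},"required":["motion"]}

```bash
mkdir -p pics; python3 - <<'E'
from rig import arm
import cv2,numpy as np
for n in("scene","top"):
    cv2.imwrite(f"pics/{n}0.png",arm.camera(n)[:,:,::-1]); print(n,arm.camera_model(n))
o=arm.get_obs(); print(o, arm.grasp_offset)
E
```

```text
scene {'vertical_fov': 52.69628695774042, 'cx': 321.7409893103372, 'cy': 198.96472077650876, 'origin': array([ 1.09521384, -0.04134899,  0.78839775]), 'orientation': array([[ 0.08773377,  0.81031126, -0.5793949 ],
       [ 0.99607021, -0.07843911,  0.04112722],
       [-0.01212137, -0.58072624, -0.81400866]])}
top {'vertical_fov': 51.80841513552056, 'cx': 315.1749446352335, 'cy': 202.8540062448301, 'origin': array([ 0.42195976, -0.00999796,  0.95007515]), 'orientation': array([[-2.11741966e-03, -9.79209682e-01,  2.02839629e-01],
       [-9.99997721e-01,  2.01780784e-03, -6.97880704e-04],
       [ 2.74080147e-04, -2.02840645e-01, -9.79211723e-01]])}
{'clock': 0.1, 'qpos': array([ 1.19141216e+00,  3.00410056e-01,  1.52152082e+00,  8.01072153e-06,
        1.32070503e+00, -6.65716011e-02]), 'joint_velocities': array([-8.34223567e-04,  8.71031426e-05, -7.63144181e-04, -5.90080817e-04,
        3.65643081e-04, -6.49058044e-04]), 'tau': array([-1.15648791e-04, -5.44380784e+01, -3.62368584e+01, -9.34580362e-05,
        3.08405841e-03,  1.65466651e-05]), 'tool_pos': array([0.1691625 , 0.52311739, 0.2307803 ]), 'eef_rot': array([[-9.51471179e-01,  3.07737617e-01, -3.93575146e-04],
       [ 3.07737859e-01,  9.51470691e-01, -9.66191694e-04],
       [ 7.71416869e-05, -1.04042152e-03, -9.99999456e-01]]), 'ft_force': array([ 0.11604949, -0.23017566,  0.42110778]), 'torque': array([0.02829206, 0.00546174, 0.03049701]), 'finger_force': 0.0, 'opening': 1.0002053754298017} 0.0187
```

View pics/scene0.png

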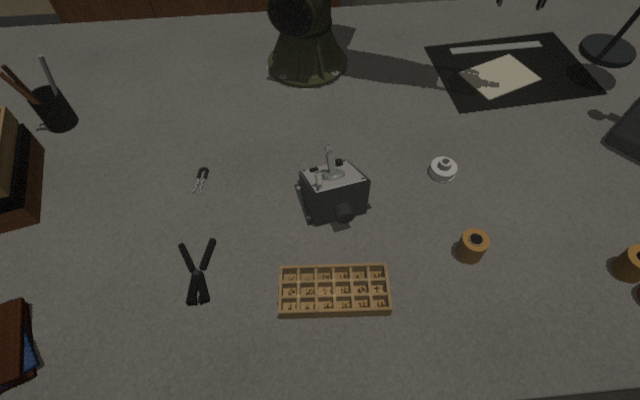

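View pics/top0.png

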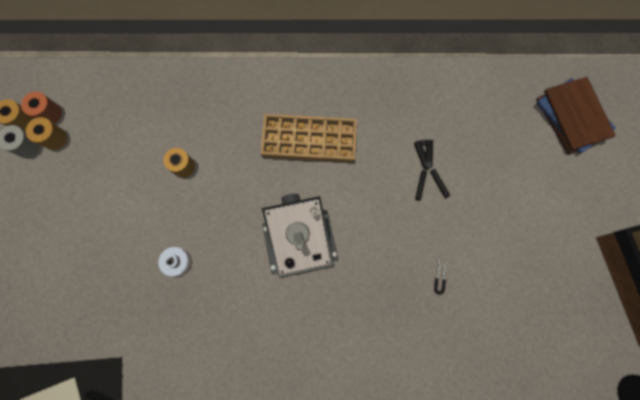

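```bash
cat > h.py <<'E'
import numpy as np,cv2
from rig import arm
def panel(img,x0,y0,s,w,h):
    c=img[y0:y0+int(np.ceil(h/s)),x0:x0+int(np.ceil(w/s))]
    c=cv2.convertScaleAbs(c,alpha=1.6)
    c=cv2.resize(c,None,fx=s,fy=s,interpolation=cv2.INTER_CUBIC)[:h,:w].copy()
    for i in range(0,w,10*s): cv2.line(c,(i,0),(i,5),(0,0,255),1);cv2.putText(c,str(x0+i//s),(i+1,14),0,.35,(0,0,255),1)
    for i in range(0,h,10*s): cv2.line(c,(0,i),(5,i),(0,0,255),1);cv2.putText(c,str(y0+i//s),(7,i+4),0,.35,(0,0,255),1)
    return c
def K(n):
    m=arm.camera_model(n); f=200/np.tan(np.radians(m["vertical_fov"]/2)); return m,f
def ray(n,u,v):
    m,f=K(n); d=m["orientation"]@np.array([(u-m["cx"])/f,(v-m["cy"])/f,1]); return m["origin"],d
def atz(n,u,v,z):
    o,d=ray(n,u,v); return o+d*(z-o[2])/d[2]
def proj(n,p):
    m,f=K(n); c=m["orientation"].T@(np.asarray(p)-m["origin"]); return np.array([m["cx"]+f*c[0]/c[2],m["cy"]+f*c[1]/c[2]])
def tri(p):  # [(cam,u,v),...]
    A=np.zeros((3,3));b=np.zeros(3)
    for n,u,v in p:
        o,d=ray(n,u,v);d=d/np.linalg.norm(d);M=np.eye(3)-np.outer(d,d);A+=M;b+=M@o
    x=np.linalg.solve(A,b); return x,[np.round(proj(n,x)-(u,v),2) for n,u,v in p]
E
python3 - <<'E'
from h import *
s=cv2.imread("pics/scene0.png");t=cv2.imread("pics/top0.png")
cv2.imwrite("pics/a.png",np.hstack([panel(t,258,190,5,400,500),panel(s,294,140,5,400,500)]))
a=np.hstack([panel(t,152,243,10,400,300),panel(s,424,152,10,400,300)])
b=np.hstack([panel(t,420,256,7,400,300),panel(s,180,160,8,400,300)])
cv2.imwrite("pics/b.png",np.vstack([a,b]))
E
```

```text
(no output)
```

View pics/a.png

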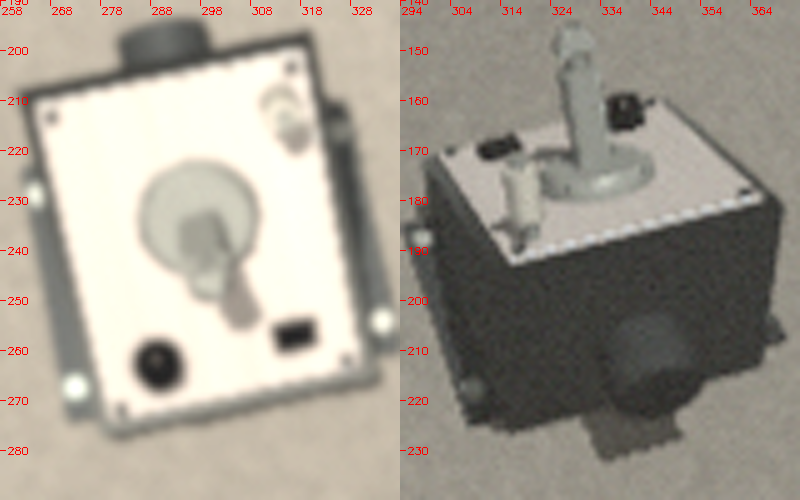

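View pics/b.png

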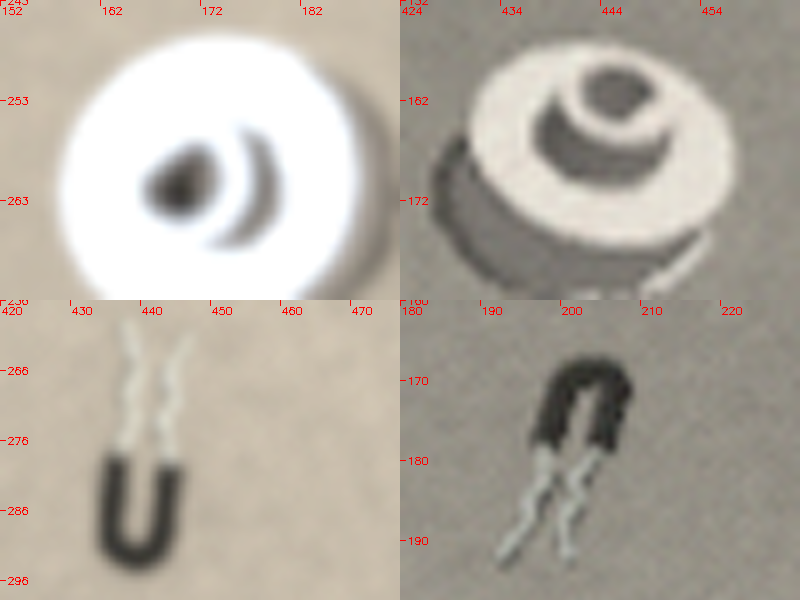

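```bash
python3 - <<'E'
from h import *
np.set_printoptions(precision=4,suppress=True)
S=np.mean([arm.camera("scene").astype(float) for _ in range(6)],0);T=np.mean([arm.camera("top").astype(float) for _ in range(6)],0)
np.save("S0",S);np.save("T0",T)
print("spool",atz("top",172.9,261.2,.026),atz("scene",444.1,166.3,.026))
print("clip end",atz("top",440,294.6,.0045),atz("scene",204,166.9,.0045))
print("clip legs",atz("top",442.3,260.5,.0045),atz("scene",196.8,192.2,.0045))
print("collar",tri([("top",298,233),("scene",333,174)]))
print("tip",tri([("top",298.5,247.5),("scene",328.3,146.5)]))
# deck edges: corners
C=[("top",262.5,208.5),("top",320,198),("top",334,265.5),("top",280,276)]
D=[("scene",317,193),("scene",367.5,181),("scene",346,159),("scene",301,170)]
print("backright",tri([C[1],D[0]]),"backleft",tri([C[0],D[1]]))
g=lambda im,x,y,s:cv2.normalize(cv2.resize(im[y:y+int(400/s),x:x+int(400/s)],(400,400),interpolation=cv2.INTER_CUBIC)[:,:,::-1],None,0,255,cv2.NORM_MINMAX)
Tm=np.minimum(T,255)
cv2.imwrite("pics/c.png",np.hstack([g(S,433,150,16),g(S,317,142,10)]).astype(np.uint8))
E
```

```text
spool [0.4814 0.3063 0.026 ] [0.4835 0.3042 0.026 ]
clip end [ 0.4072 -0.29    0.0045] [ 0.4088 -0.2906  0.0045]
clip legs [ 0.4831 -0.3001  0.0045] [ 0.488  -0.3016  0.0045]
collar (array([0.5351, 0.025 , 0.093 ]), [array([0.23, 0.01]), array([ 0.22, -0.01])])
tip (array([0.4997, 0.0198, 0.1445]), [array([1.2 , 0.06]), array([ 1.09, -0.07])])
backright (array([ 0.604 , -0.0183,  0.1209]), [array([-1.11, -0.05]), array([-1.11,  0.04])]) backleft (array([0.5821, 0.0949, 0.1195]), [array([1.34, 0.13]), array([ 1.31, -0.14])])
```

View pics/c.png

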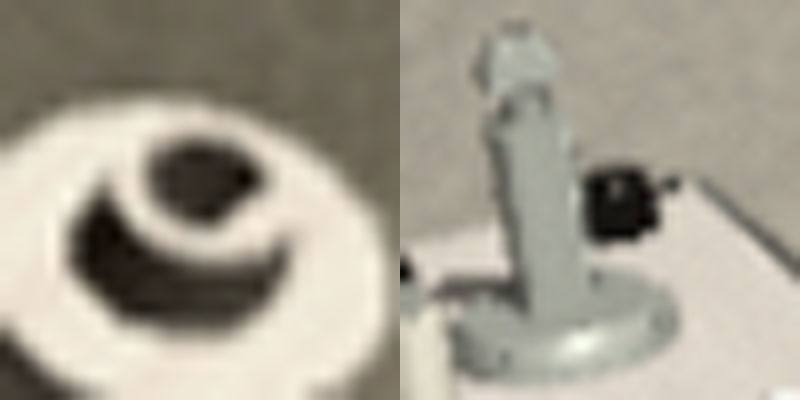

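```bash
cat >> h.py <<'E'
def frame(yaw,tilt=np.radians(31.5)):
    z=np.array([-np.sin(tilt)*np.cos(yaw),-np.sin(tilt)*np.sin(yaw),np.cos(tilt)])
    y=np.array([-np.sin(yaw),np.cos(yaw),0]); return np.stack([np.cross(y,z),y,z],1)
def ring(c,R,h,r,flat=None,th=0,n=120):
    a=np.linspace(0,2*np.pi,n);rr=np.full(n,r)
    p=np.stack([r*np.cos(a),r*np.sin(a)],1)
    if flat is not None:
        cx=np.minimum(p@[np.cos(th),np.sin(th)],flat);s=p@[-np.sin(th),np.cos(th)]
        p=np.stack([cx*np.cos(th)-s*np.sin(th),cx*np.sin(th)+s*np.cos(th)],1)
    return [c+R@np.array([x,y,h]) for x,y in p]
E
python3 - <<'E'
from h import *
from scipy.optimize import least_squares,minimize
np.set_printoptions(precision=4,suppress=True,linewidth=160)
S=np.load("S0.npy");T=np.load("T0.npy")
gS=S.mean(2)
# spool bore flat
p0=np.array([.4825,.3052,0])
up=8;x0,y0,w,h=436,152,20,20
best=[]
from scipy.ndimage import gaussian_filter
obs=gS[y0:y0+h,x0:x0+w]
def tmpl(cx,cy,th):
    m=np.zeros((h*up,w*up),np.float32);c=np.array([cx,cy,0])
    f=lambda pts:np.round(([(proj("scene",q)-[x0,y0]+.5)*up for q in pts])).astype(np.int32)
    cv2.fillPoly(m,[f(ring(c,np.eye(3),.044,.015))],1)
    k=m.copy();cv2.fillPoly(k,[f(ring(c,np.eye(3),.044,.0098,.0063,th))],0)
    a=lambda q:cv2.resize(gaussian_filter(q,up*.5),(w,h),interpolation=cv2.INTER_AREA)
    return a(m),a(k)
def cost(v):
    m,k=tmpl(*v); W=m>.6
    A=np.stack([k[W],np.ones(W.sum())],1);s,r,_,_=np.linalg.lstsq(A,obs[W],rcond=None);return np.mean((A@s-obs[W])**2)
for th in np.arange(-np.pi,np.pi,.4):
    r=minimize(cost,[p0[0],p0[1],th],method="Nelder-Mead",options=dict(initial_simplex=[[p0[0],p0[1],th],[p0[0]+.003,p0[1],th],[p0[0],p0[1]+.003,th],[p0[0],p0[1],th+.3]],maxfev=80));best.append((r.fun,*r.x))
for b in sorted(best)[:5]:print(np.array(b))
# shaft
obsv=[("top",298,233,0),("scene",333.7,174.5,0),("top",298.7,247,.062),("scene",328.5,146,.062)]
def res(v):
    R=frame(v[3]);return np.concatenate([proj(n,v[:3]+R[:,2]*hh)-(a,b) for n,a,b,hh in obsv]+[[(v[3]-.19)/.03]])
r=least_squares(res,[.535,.025,.093,.19]);print(r.x,r.fun)
np.save("shaft0",r.x)
R=frame(r.x[3]);c=r.x[:3]
ims=[]
for n,I,x,y in(("top",T,281,215),("scene",S,317,142)):
    g=cv2.resize(I[y:y+40,x:x+40],(400,400),interpolation=cv2.INTER_CUBIC)[:,:,::-1]
    if n=="top": g=cv2.resize(I[y:y+40,x:x+40],(400,400),interpolation=cv2.INTER_CUBIC)[:,:,::-1]
    g=np.clip(g*1.5,0,255).astype(np.uint8).copy();k=g.copy()
    for rr,hh,col in((.022,0,(0,0,255)),(.022,-.009,(0,0,255)),(.009,0,(0,255,0)),(.009,.0435,(0,255,0)),(.009,.051,(0,255,0)),(.009,.056,(255,0,0)),(.005,.062,(255,0,0))):
        pts=np.array([(proj(n,q)-[x,y]+.5)*10 for q in ring(c,R,hh,rr)]).astype(np.int32);cv2.polylines(k,[pts],True,col,1)
    ims.append(np.hstack([cv2.resize(g,(300,300)),cv2.resize(k,(300,300))]) if 0 else np.hstack([g,k])[:, :])
o=np.vstack(ims);cv2.imwrite("pics/d.png",cv2.resize(o,(600,600)))
for v in(156,159,162,165):print(v,gS[v,324:340].round().astype(int))
E
```

```text
Traceback (most recent call last):
  File "h.py", line 17, in proj
    m,f=K(n); c=m["orientation"].T@(np.asarray(p)-m["origin"]); return np.array([m["cx"]+f*c[0]/c[2],m["cy"]+f*c[1]/c[2]])
        ~^^^
  File "h.py", line 11, in K
    m=arm.camera_model(n); f=200/np.tan(np.radians(m["vertical_fov"]/2)); return m,f
ValueError: time passes only in moves, steps and waits
```

```bash
sed -i 's/^def K(n):/from functools import lru_cache\n@lru_cache\ndef K(n):/' h.py
cat > fit.py <<'E'
from h import *
from scipy.optimize import least_squares,minimize
np.set_printoptions(precision=4,suppress=True,linewidth=160)
S=np.load("S0.npy");T=np.load("T0.npy")
gS=S.mean(2)
p0=np.array([.4825,.3052,0])
up=8;x0,y0,w,h=436,152,20,20
best=[]
from scipy.ndimage import gaussian_filter
obs=gS[y0:y0+h,x0:x0+w]
def tmpl(cx,cy,th):
    m=np.zeros((h*up,w*up),np.float32);c=np.array([cx,cy,0])
    f=lambda pts:np.round(([(proj("scene",q)-[x0,y0]+.5)*up for q in pts])).astype(np.int32)
    cv2.fillPoly(m,[f(ring(c,np.eye(3),.044,.015))],1)
    k=m.copy();cv2.fillPoly(k,[f(ring(c,np.eye(3),.044,.0098,.0063,th))],0)
    a=lambda q:cv2.resize(gaussian_filter(q,up*.5),(w,h),interpolation=cv2.INTER_AREA)
    return a(m),a(k)
def cost(v):
    m,k=tmpl(*v); W=m>.6
    A=np.stack([k[W],np.ones(W.sum())],1);s,r,_,_=np.linalg.lstsq(A,obs[W],rcond=None);return np.mean((A@s-obs[W])**2)
for th in np.arange(-np.pi,np.pi,.8):
    r=minimize(cost,[p0[0],p0[1],th],method="Nelder-Mead",options=dict(initial_simplex=[[p0[0],p0[1],th],[p0[0]+.003,p0[1],th],[p0[0],p0[1]+.003,th],[p0[0],p0[1],th+.3]],maxfev=80));best.append((r.fun,*r.x))
for b in sorted(best)[:5]:print(np.array(b))
obsv=[("top",298,233,0),("scene",333.7,174.5,0),("top",298.7,247,.062),("scene",328.5,146,.062)]
def res(v):
    R=frame(v[3]);return np.concatenate([proj(n,v[:3]+R[:,2]*hh)-(a,b) for n,a,b,hh in obsv]+[[(v[3]-.19)/.03]])
r=least_squares(res,[.535,.025,.093,.19]);print(r.x,r.fun)
np.save("shaft0",r.x)
R=frame(r.x[3]);c=r.x[:3]
ims=[]
for n,I,x,y in(("top",T,281,215),("scene",S,317,142)):
    g=cv2.resize(I[y:y+40,x:x+40],(400,400),interpolation=cv2.INTER_CUBIC)[:,:,::-1]
    g=np.clip(g*(1.6 if n=="scene" else 1.1),0,255).astype(np.uint8).copy();k=g.copy()
    for rr,hh,col in((.022,0,(0,0,255)),(.022,-.009,(0,0,255)),(.009,0,(0,255,0)),(.009,.0435,(0,255,0)),(.009,.051,(0,255,0)),(.009,.056,(255,0,0)),(.005,.062,(255,0,0))):
        pts=np.array([(proj(n,q)-[x,y]+.5)*10 for q in ring(c,R,hh,rr)]).astype(np.int32);cv2.polylines(k,[pts],True,col,1)
    ims.append(np.hstack([g,k]))
cv2.imwrite("pics/d.png",cv2.resize(np.vstack(ims),(600,600)))
for v in(156,159,162,165):print(v,gS[v,324:340].round().astype(int))
E
python3 fit.py
```

```text
[27.8475  0.4816  0.3039  0.6481]
[29.5421  0.4817  0.304   0.6653]
[30.5575  0.4819  0.3039  0.6974]
[31.6741  0.4819  0.3041  0.679 ]
[78.453   0.4802  0.3023 -2.2583]
[0.5338 0.0259 0.0929 0.1852] [-0.1818  0.6497 -0.1628 -0.9569  0.9583 -0.6463  1.0198  0.7916 -0.1615]
156 [90 75 60 74 88 92 91 92 90 97 84 86 87 89 90 89]
159 [89 87 71 62 85 91 92 92 91 90 83 68 47 43 42 36]
162 [88 87 79 63 78 90 91 93 92 91 96 55 29 29 30 28]
165 [106 108 111  84  66  86  90  92  91  91  90  68  39  27  29  29]
```

View pics/d.png

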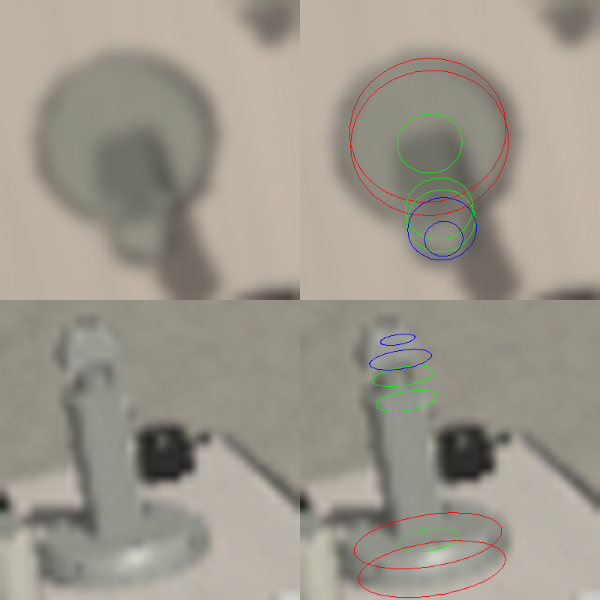

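```bash
cat >> h.py <<'E'
from scipy.spatial.transform import Rotation as Ro
def go(p,R):
    o=arm.get_obs();R0=o["eef_rot"];print("turn",Ro.from_matrix(R0.T@R).as_rotvec().round(4),"shift",(R0.T@(np.array(p)-o["tool_pos"])).round(4))
def tool(yh,z=(0,0,-1)): # tool z, y heading (projected square to z)
    z=np.array(z)/np.linalg.norm(z);y=np.array([np.cos(yh),np.sin(yh),0]);y=y-z*(y@z);y/=np.linalg.norm(y);return np.stack([np.cross(y,z),y,z],1)
E
python3 - <<'E'
from h import *
from scipy.ndimage import map_coordinates
np.set_printoptions(precision=1,suppress=True,linewidth=200)
go((.482,.305,.10),tool(2.29))
S=np.load("S0.npy").mean(2)
c=np.load("shaft0.npy");R=frame(c[3]);a=R[:,2]
for du,dv in((-.8,-.8),):
  P=[]
  for h in np.arange(.008,.041,.001):
    q=proj("scene",c[:3]+a*h);t=proj("scene",c[:3]+a*(h+.005))-q;t/=np.linalg.norm(t);n=np.array([-t[1],t[0]])
    q=q+(du,dv); s=np.arange(-7,7.01,.5); X=q[:,None]+n[:,None]*s
    P.append(map_coordinates(S,[X[1],X[0]],order=1))
  P=np.array(P);
  for k in range(0,33,8):print(P[k:k+8].mean(0))
  print(s)
E
```

```text
turn [ 0.  0. -1.] shift [-0.4 -0.1  0.1]
[88.2 89.  89.9 89.  86.2 75.3 65.9 69.6 75.8 83.  88.5 90.2 91.3 91.8 92.1 91.5 90.9 90.6 90.4 92.3 93.9 91.9 89.5 89.  88.1 89.5 92.4 93.3 93.2]
[107.4 107.3 107.9 106.4  94.3  80.8  71.8  68.   76.7  85.3  88.5  90.6  91.2  91.7  91.6  91.4  91.2  91.1  90.6  89.5  79.   64.6  49.8  36.4  31.3  29.2  29.1  29.   29. ]
[88.3 87.7 87.1 83.3 76.8 68.7 63.9 70.2 78.6 84.8 89.1 90.6 91.7 92.  92.  91.8 91.5 90.8 90.2 92.  91.6 76.  59.3 46.9 35.9 34.5 35.3 41.1 47.1]
[89.  88.3 87.7 85.7 76.9 67.6 65.1 66.7 76.1 85.1 88.7 91.1 91.8 92.  91.6 91.2 91.  90.7 90.9 91.6 88.7 84.3 83.8 84.6 83.7 83.2 83.3 83.5 83.8]
[89.4 89.3 87.3 82.5 75.1 65.9 63.6 69.7 76.7 83.9 89.  90.9 91.9 91.5 91.3 91.4 91.2 90.5 91.1 95.1 96.9 93.4 91.  90.6 89.9 89.3 88.8 88.6 88.5]
[-7.  -6.5 -6.  -5.5 -5.  -4.5 -4.  -3.5 -3.  -2.5 -2.  -1.5 -1.  -0.5  0.   0.5  1.   1.5  2.   2.5  3.   3.5  4.   4.5  5.   5.5  6.   6.5  7. ]
```

>>> arm_command:
  motion:
    - [[0,0,-1.03],[-0.365,-0.111,0.131],60]
    - [[0,0,-1.03],[-0.365,-0.111,0.131],60]
    - [[0,0,-1.03],[-0.365,-0.111,0.131],60]
    - [[0,0,-1.03],[-0.365,-0.111,0.131],60]
    - [[0,0,-1.03],[-0.365,-0.111,0.131],60]
    - [[0,0,-1.03],[-0.365,-0.111,0.131],60]
    - [[0,0,-1.03],[-0.365,-0.111,0.131],60]
    - [[0,0,-1.03],[-0.365,-0.111,0.131],60]
    - [[0,0,-1.03],[-0.365,-0.111,0.131],60]

```text
clock: 1.82
tool_pos: [0.4821, 0.3056, 0.1004]
eef_rot: [[-0.754, -0.657, -0.0], [-0.657, 0.754, 0.0], [0.0, 0.0, -1.0]]
ft_force: [-0.9, -0.4, -0.4]
opening: 0.597
finger_force: 0.0
```

>>> arm_command:
  motion:
    - [[0,0,0],[0,0,0.05],60]
    - [[0,0,0],[0,0,0.068],60]
    - [[0,0,0],[0,0,0.0715],60]
    - [[0,0,0],[0,0,0.0715],60]
    - [[0,0,0],[0,0,0.0715],20]
    - [[0,0,0],[0,0,0.0715],20]
    - [[0,0,0],[0,0,0.0715],20]
    - [[0,0,0],[0,0,0.0715],20]

```text
clock: 2.82
tool_pos: [0.4829, 0.3057, 0.0303]
eef_rot: [[-0.754, -0.657, 0.002], [-0.657, 0.754, 0.001], [-0.002, -0.0, -1.0]]
ft_force: [-3.5, -1.1, 7.9]
opening: 0.328
finger_force: 59.1
```

```bash
cat >> h.py <<'E'
np.set_printoptions(precision=4,suppress=True,linewidth=160)
def home(h,phi,seat=None,yaw=None,rel=1.6177,up=.0303):
    c=np.load("shaft0.npy");seat=c[:3] if seat is None else np.array(seat);yaw=c[3] if yaw is None else yaw
    R=frame(yaw);a=phi+rel;y=R@[np.cos(a),np.sin(a),0];z=-R[:,2]
    return seat+R[:,2]*(up+h),np.stack([np.cross(y,z),y,z],1)
E
python3 - <<'E'
from h import *
go(*home(.087,-.03))
E
```

```text
turn [ 0.1508 -0.533   0.5019] shift [ 0.1981 -0.2133 -0.1629]
```

>>> arm_command:
  motion:
    - [[0,0,0],[0,0,-0.06],20]
    - [[0,0,0],[0,0,-0.12],20]
    - [[0.15,-0.533,0.502],[0.198,-0.213,-0.163],20]
    - [[0.15,-0.533,0.502],[0.198,-0.213,-0.163],20]
    - [[0.15,-0.533,0.502],[0.198,-0.213,-0.163],20]
    - [[0.15,-0.533,0.502],[0.198,-0.213,-0.163],20]
    - [[0.15,-0.533,0.502],[0.198,-0.213,-0.163],20]
    - [[0.15,-0.533,0.502],[0.198,-0.213,-0.163],20]
    - [[0.15,-0.533,0.502],[0.198,-0.213,-0.163],20]
    - [[0.15,-0.533,0.502],[0.198,-0.213,-0.163],20]

```text
clock: 4.08
tool_pos: [0.4731, 0.0157, 0.1917]
eef_rot: [[-0.836, -0.2, 0.511], [-0.175, 0.98, 0.097], [-0.52, -0.009, -0.854]]
ft_force: [0.4, 0.3, -1.7]
opening: 0.325
finger_force: 60.1
```

```bash
python3 - <<'E'
from h import *
o=arm.get_obs();p,R=home(.087,-.03);print(o["tool_pos"]-p,o["eef_rot"]-R,o["qpos"],o["clock"],o["opening"])
S=np.mean([arm.camera("scene").astype(float) for _ in range(3)],0);T=np.mean([arm.camera("top").astype(float) for _ in range(3)],0)
np.save("S1",S);np.save("T1",T)
Rt=o["eef_rot"];c=o["tool_pos"]; Rs=np.stack([Rt[:,0],-Rt[:,1],-Rt[:,2]],1)
ims=[]
for n,I,x,y in(("top",T,275,215),("scene",S,302,118)):
    g=cv2.resize(I[y:y+60,x:x+60],(600,600),interpolation=cv2.INTER_CUBIC)[:,:,::-1]
    g=np.clip(g*(1.6 if n=="scene" else 1.1),0,255).astype(np.uint8).copy()
    g=cv2.resize(g,(400,400)); sc=400/60
    for h in(-.0303,-.0043):
        pts=np.array([(proj(n,q)-[x,y]+.5)*sc for q in ring(c,Rs,h,.032)]).astype(np.int32);cv2.polylines(g,[pts],True,(0,0,255),1)
    ims.append(g)
cv2.imwrite("pics/e.png",np.hstack(ims))
E
```

```text
[-0.0004  0.0011 -0.0012] [[-0.001  -0.0017 -0.0022]
 [-0.0016 -0.0003  0.0007]
 [ 0.0021  0.0002 -0.0013]] [-0.1283 -0.0744  2.1268  0.297   0.5845 -2.1091] 4.075 0.3253146899370293
```

View pics/e.png

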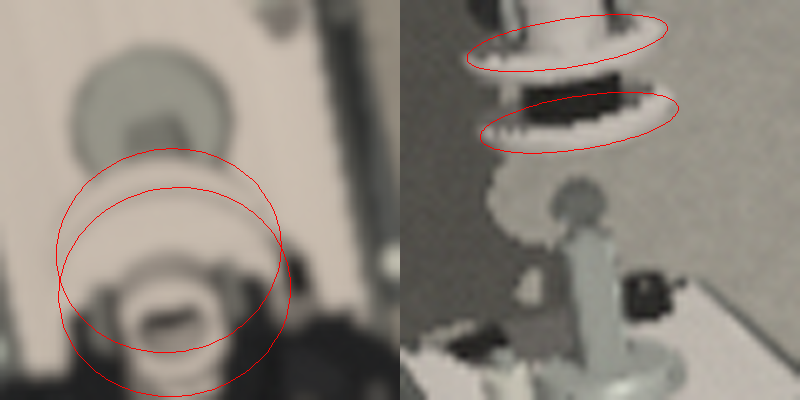

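>>> arm_command:
  motion:
    - [[0,0,0],[0,-0.0035,0.01],20]
    - [[0,0,0],[0,-0.0035,0.019],20]
    - [[0,0,0],[0,-0.0035,0.024],20]
    - [[0,0,0],[0,-0.0035,0.027],20]
    - [[0,0,0],[0,-0.0035,0.027],20]

```text
clock: 5.0
tool_pos: [0.4884, 0.0139, 0.1688]
eef_rot: [[-0.835, -0.198, 0.513], [-0.174, 0.98, 0.096], [-0.522, -0.009, -0.853]]
ft_force: [7.2, 2.2, -0.0]
opening: 0.32
finger_force: 61.2
```

```bash
cat >> h.py <<'E'
def rep(phi=-.03,rel=1.6177,up=.0303):
    o=arm.get_obs();p,R=home(0,phi,rel=rel,up=up);F=frame(np.load("shaft0.npy")[3])
    print("t",round(o["clock"],2),"off base xyz mm",F.T@(o["tool_pos"]-p)*1e3,"rot err(tool)",Ro.from_matrix(R.T@o["eef_rot"]).as_rotvec(),"F base",F.T@o["ft_force"],"M base",F.T@o["torque"],"open",round(o["opening"],3))
E
python3 - <<'E'
from h import *
rep()
o=arm.get_obs()
S=arm.camera("scene");T=arm.camera("top")
Rt=o["eef_rot"];c=o["tool_pos"]; Rs=np.stack([Rt[:,0],-Rt[:,1],-Rt[:,2]],1)
ims=[]
for n,I,x,y in(("top",T,275,205),("scene",S,308,135)):
    sc=10 if n=="scene" else 7
    g=cv2.resize(I[y:y+400//sc,x:x+400//sc],None,fx=sc,fy=sc,interpolation=cv2.INTER_CUBIC)[:,:,::-1]
    g=cv2.resize(np.clip(g*(1.8 if n=="scene" else 1.1),0,255).astype(np.uint8),(400,400))
    for h in(-.0303,-.0043):
        pts=np.array([(proj(n,q)-[x,y]+.5)*sc for q in ring(c,Rs,h,.032)]).astype(np.int32);cv2.polylines(g,[pts],True,(0,0,255),1)
    ims.append(g)
cv2.imwrite("pics/f.png",np.hstack(ims))
E
```

```text
t 5.0 off base xyz mm [-0.2436 -3.3743 58.9323] rot err(tool) [0.0001 0.0009 0.0001] F base [ 6.3429  0.891  -3.9138] M base [ 0.2201 -0.9984  0.0223] open 0.32
```

View pics/f.png

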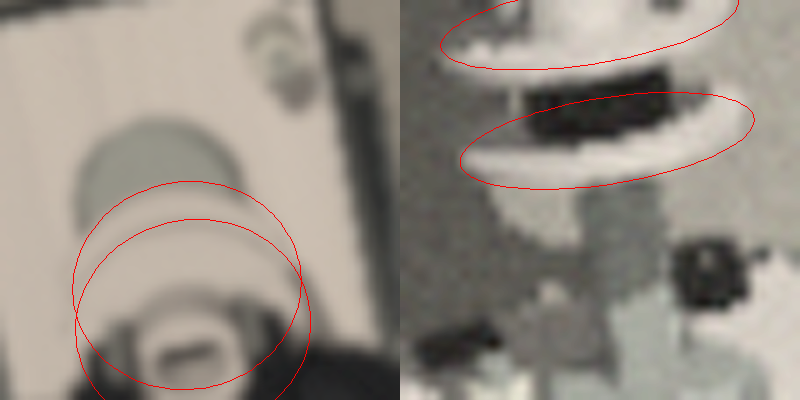

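>>> arm_command:
  motion:
    - [[0,0,0],[-0.0015,0,0],20]
    - [[0,0,0],[-0.0015,0,0.002],20]
    - [[0,0,0],[-0.0015,0,0.004],20]
    - [[0,0,0],[-0.0015,0,0.004],20]

```text
clock: 5.6
tool_pos: [0.491, 0.0145, 0.1659]
eef_rot: [[-0.836, -0.198, 0.512], [-0.174, 0.98, 0.096], [-0.521, -0.009, -0.854]]
ft_force: [3.7, 1.4, -1.7]
opening: 0.321
finger_force: 61.3
```

```bash
python3 -c "
from h import *
rep()"
```

```text
t 5.6 off base xyz mm [ 0.5786 -3.2801 55.0249] rot err(tool) [-0.0002  0.0022  0.    ] F base [ 2.451   0.7005 -3.5195] M base [ 0.1136 -0.5485  0.0148] open 0.321
```

>>> arm_command:
  motion:
    - [[0,0,0],[-0.0008,0,0.002],20]
    - [[0,0,0],[-0.0008,0,0.004],20]
    - [[0,0,0],[-0.0008,0,0.006],20]
    - [[0,0,0],[-0.0008,0,0.006],20]

```text
clock: 6.1
tool_pos: [0.4945, 0.0153, 0.161]
eef_rot: [[-0.836, -0.198, 0.511], [-0.174, 0.98, 0.096], [-0.52, -0.008, -0.854]]
ft_force: [0.2, -0.5, -1.8]
opening: 0.326
finger_force: 61.4
```

```bash
python3 -c "
from h import *
rep()"
```

```text
t 6.1 off base xyz mm [ 1.089  -3.2062 49.0138] rot err(tool) [-0.0004  0.0028  0.    ] F base [-0.8397 -0.5797 -1.6179] M base [-0.0193  0.3267  0.0604] open 0.326
```

>>> arm_command:
  motion:
    - [[0,0,0],[0,0,0.005],20]
    - [[0,0,0],[0,0,0.01],20]
    - [[0,0,0],[0,0,0.015],20]
    - [[0,0,0],[0,0,0.015],20]

```text
clock: 6.6
tool_pos: [0.5026, 0.0168, 0.1483]
eef_rot: [[-0.836, -0.198, 0.512], [-0.174, 0.98, 0.096], [-0.521, -0.009, -0.854]]
ft_force: [2.1, 4.4, -2.1]
opening: 0.326
finger_force: 61.2
```

```bash
python3 -c "
from h import *
rep()"
```

```text
t 6.6 off base xyz mm [ 1.4523 -3.1863 33.8652] rot err(tool) [-0.0003  0.0021  0.    ] F base [ 1.3778  3.9211 -3.3089] M base [ 0.551  -0.2983 -0.0052] open 0.326
```

>>> arm_command:
  motion:
    - [[0,0,0],[-0.0003,0.0005,0.004],20]
    - [[0,0,0],[-0.0004,0.0005,0.009],20]
    - [[0,0,0],[-0.0004,0.0005,0.014],20]
    - [[0,0,0],[-0.0004,0.0005,0.014],20]

```text
clock: 7.1
tool_pos: [0.51, 0.0185, 0.1366]
eef_rot: [[-0.836, -0.198, 0.512], [-0.174, 0.98, 0.096], [-0.521, -0.009, -0.854]]
ft_force: [3.3, 0.2, 0.0]
opening: 0.325
finger_force: 61.3
```

```bash
python3 -c "
from h import *
rep()"
```

```text
t 7.1 off base xyz mm [ 1.7776 -2.8126 19.8998] rot err(tool) [-0.0001  0.0022  0.    ] F base [ 2.7961 -0.3655 -1.6848] M base [ 0.0832 -0.1338  0.0383] open 0.325
```

>>> arm_command:
  motion:
    - [[0,0,0],[-0.0005,0,0.004],20]
    - [[0,0,0],[-0.0006,0,0.008],20]
    - [[0,0,0],[-0.0007,0,0.012],20]
    - [[0,0,0],[-0.0007,0,0.012],20]

```text
clock: 7.6
tool_pos: [0.5164, 0.0199, 0.1265]
eef_rot: [[-0.836, -0.198, 0.511], [-0.174, 0.98, 0.096], [-0.52, -0.008, -0.854]]
ft_force: [-0.8, 0.7, -1.3]
opening: 0.326
finger_force: 61.4
```

```bash
python3 -c "
from h import *
rep()"
```

```text
t 7.6 off base xyz mm [ 2.1133 -2.6557  7.9001] rot err(tool) [-0.0004  0.0029 -0.    ] F base [-1.2765  0.89   -0.7593] M base [0.1614 0.3105 0.0021] open 0.326
```

>>> arm_command:
  motion:
    - [[0,0,0],[-0.0002,0,0.003],20]
    - [[0,0,0],[-0.0002,0,0.006],20]
    - [[0,0,0],[-0.0002,0,0.008],20]
    - [[0,0,0],[-0.0002,0,0.008],20]

```text
clock: 8.1
tool_pos: [0.5208, 0.0204, 0.123]
eef_rot: [[-0.834, -0.199, 0.515], [-0.174, 0.98, 0.096], [-0.523, -0.009, -0.852]]
ft_force: [-49.3, -7.4, 53.3]
opening: 0.322
finger_force: 74.6
```

```bash
python3 -c "
from h import *
rep()"
```

```text
t 8.1 off base xyz mm [ 4.0225 -2.995   2.5684] rot err(tool) [ 0.0003 -0.0011 -0.0007] F base [-14.6569   1.8232  71.4965] M base [ 0.3167  2.7122 -0.0725] open 0.322
```

>>> arm_command:
  motion:
    - [[0,0,0],[0,0,-0.0027],20]
    - [[0,0,0],[0,0,-0.0027],20]

```text
clock: 8.35
tool_pos: [0.52, 0.0203, 0.1233]
eef_rot: [[-0.835, -0.198, 0.514], [-0.174, 0.98, 0.096], [-0.522, -0.009, -0.853]]
ft_force: [1.9, 1.5, 3.0]
opening: 0.328
finger_force: 66.8
```

```bash
python3 -c "
from h import *
rep()"
```

```text
t 8.35 off base xyz mm [ 3.4781 -2.9661  3.2646] rot err(tool) [ 0.0006  0.0001 -0.0001] F base [3.3822 1.1719 1.3944] M base [ 0.1571 -0.3831  0.0442] open 0.328
```

>>> arm_command:
  motion:
    - [[0,0,0],[0,0,0],60]
    - [[0,0,0],[0,0,0],60]
    - [[0,0,0],[0,0,0],60]
    - [[0,0,0],[0,0,-0.02],60]
    - [[0,0,0],[0,0,-0.06],60]
    - [[0,0,0],[0,0,-0.12],60]
    - [[0,0,0],[0,0,-0.12],60]

```text
clock: 9.22
tool_pos: [0.4581, 0.0085, 0.2293]
eef_rot: [[-0.832, -0.198, 0.518], [-0.174, 0.98, 0.095], [-0.527, -0.012, -0.85]]
ft_force: [0.1, 0.2, -1.2]
opening: 0.599
finger_force: 0.0
```

```bash
python3 - <<'E'
from h import *
rep()
S=np.mean([arm.camera("scene").astype(float) for _ in range(3)],0);T=np.mean([arm.camera("top").astype(float) for _ in range(3)],0)
np.save("S2",S);np.save("T2",T)
F=frame(.1852);seat=np.load("shaft0.npy")[:3]+F@[.0022,-.0028,.0032];print("seat",seat)
ims=[]
for n,I,x,y in(("top",T,278,215),("scene",S,312,140)):
    sc=10
    g=cv2.resize(I[y:y+40,x:x+40],None,fx=sc,fy=sc,interpolation=cv2.INTER_CUBIC)[:,:,::-1]
    g=np.clip(g*(1.6 if n=="scene" else 1.0),0,255).astype(np.uint8);k=g.copy()
    for h,r in((0,.032),(.004,.032),(.026,.032),(.044,.015),(.056,.009),(.062,.005)):
        pts=np.array([(proj(n,q)-[x,y]+.5)*sc for q in ring(seat,F,h,r)]).astype(np.int32);cv2.polylines(k,[pts],True,(0,0,255),1)
    ims.append(np.hstack([g,k]))
cv2.imwrite("pics/g.png",cv2.resize(np.vstack(ims),(600,600)))
E
```

```text
t 9.22 off base xyz mm [  5.1072  -3.151  126.5562] rot err(tool) [ 0.0026 -0.0053 -0.001 ] F base [-0.5098  0.1335 -1.1109] M base [-0.0198  0.2141 -0.0043] open 0.599
seat [0.5345 0.0231 0.0967]
```

View pics/g.png

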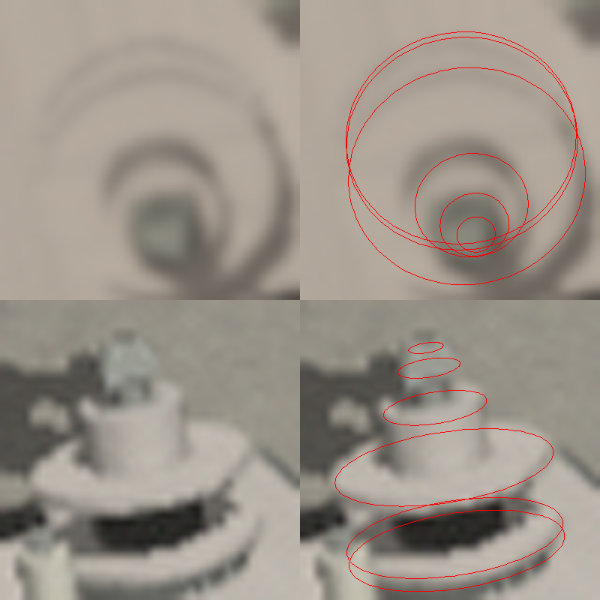

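```bash
python3 -c "
from h import *
go((.431,-.294,.10),tool(1.432))"
```

```text
turn [0.0848 0.5412 0.3324] shift [ 0.1393 -0.2906  0.0628]
```

>>> arm_command:
  motion:
    - [[0.085,0.541,0.332],[0.139,-0.291,0.063],50]
    - [[0.085,0.541,0.332],[0.139,-0.291,0.063],50]
    - [[0.085,0.541,0.332],[0.139,-0.291,0.063],50]
    - [[0.085,0.541,0.332],[0.139,-0.291,0.063],50]
    - [[0.085,0.541,0.332],[0.139,-0.291,0.063],50]
    - [[0.085,0.541,0.332],[0.139,-0.291,0.063],50]
    - [[0.085,0.541,0.332],[0.139,-0.291,0.063],50]
    - [[0.085,0.541,0.332],[0.139,-0.291,0.063],50]
    - [[0.085,0.541,0.332],[0.139,-0.291,0.063],50]

```text
clock: 10.65
tool_pos: [0.4323, -0.2935, 0.1021]
eef_rot: [[-0.991, 0.137, 0.004], [0.137, 0.991, -0.001], [-0.004, -0.001, -1.0]]
ft_force: [-0.9, -0.6, 0.5]
opening: 0.5
finger_force: 0.0
```

```bash
python3 -c "
from h import *
o=arm.get_obs();print(o['qpos'],o['tool_pos']);go((.431,-.294,.008),tool(1.432))"
```

```text
[-0.6671  0.3848  1.7325  0.0015  1.0206 -2.1016] [ 0.4323 -0.2935  0.1021]
turn [-0.0008  0.0039  0.0016] shift [ 0.0016 -0.0006  0.0941]
```

>>> arm_command:
  motion:
    - [[0,0,0],[0.001,0,0.05],45]
    - [[0,0,0],[0.001,0,0.08],45]
    - [[0,0,0],[0.001,0,0.09],45]
    - [[0,0,0],[0.001,0,0.093],45]
    - [[0,0,0],[0.001,0,0.093],45]

```text
clock: 11.28
tool_pos: [0.4316, -0.2946, 0.0095]
eef_rot: [[-0.99, 0.138, 0.004], [0.138, 0.99, -0.002], [-0.004, -0.001, -1.0]]
ft_force: [-0.0, 0.3, 0.3]
opening: 0.447
finger_force: 0.0
```

>>> arm_command:
  motion:
    - [[0,0,0],[0,0,0.002],45]
    - [[0,0,0],[0,0,0.004],45]
    - [[0,0,0],[0,0,0.004],45]

```text
clock: 11.65
tool_pos: [0.431, -0.2944, 0.0044]
eef_rot: [[-0.99, 0.138, 0.003], [0.138, 0.99, -0.001], [-0.003, -0.0, -1.0]]
ft_force: [-0.1, -0.1, -1.2]
opening: 0.452
finger_force: 0.0
```

>>> arm_command:
  motion:
    - [[0,0,0],[0,0,0.001],45]
    - [[0,0,0],[0,0,0.001],20]
    - [[0,0,0],[0,0,0.001],15]
    - [[0,0,0],[0,0,0.001],15]
    - [[0,0,0],[0,0,0.001],15]

```text
clock: 12.28
tool_pos: [0.4312, -0.2945, 0.0037]
eef_rot: [[-0.99, 0.138, 0.003], [0.138, 0.99, -0.001], [-0.003, -0.001, -1.0]]
ft_force: [-1.4, -0.7, 5.9]
opening: 0.272
finger_force: 58.6
```

```bash
cat >> h.py <<'E'
def clipgo(back,dz,dy=0):
    F=frame(.1852);p=np.load("shaft0.npy")[:3]+F@np.array([.0012-back,-.0031+dy,.0032+.0475-.0008+dz])
    R=np.stack([-F[:,0],F[:,1],-F[:,2]],1);return p,R
def crep():
    o=arm.get_obs();F=frame(.1852);p,R=clipgo(0,0)
    print("t",round(o["clock"],2),"TCP rel (x,y,z mm)",F.T@(o["tool_pos"]-p)*1e3,"rot err",Ro.from_matrix(R.T@o["eef_rot"]).as_rotvec(),"F",F.T@o["ft_force"],"M",F.T@o["torque"],"open",round(o["opening"],3))
E
python3 -c "
from h import *
go(*clipgo(.11,.02));print(clipgo(.11,.02)[0])"
```

```text
turn [-0.0901 -0.5417 -0.3153] shift [ 0.064   0.2873 -0.0923]
[ 0.4073 -0.001   0.0956]
```

```bash
python3 -c "
from h import *
go(*clipgo(.075,.045));print(clipgo(.075,.045)[0])"
```

```text
turn [-0.0901 -0.5417 -0.3153] shift [ 0.0479  0.2927 -0.1318]
[0.4238 0.0021 0.1352]
```

>>> arm_command:
  motion:
    - [[0,0,0],[0,0,-0.05],15]
    - [[0,0,0],[0,0,-0.11],15]
    - [[0,0,0],[0,0,-0.16],15]
    - [[-0.09,-0.542,-0.315],[0.048,0.22,-0.16],15]
    - [[-0.09,-0.542,-0.315],[0.048,0.22,-0.16],15]
    - [[-0.09,-0.542,-0.315],[0.048,0.22,-0.16],15]
    - [[-0.09,-0.542,-0.315],[0.048,0.22,-0.16],15]
    - [[-0.09,-0.542,-0.315],[0.048,0.293,-0.132],15]
    - [[-0.09,-0.542,-0.315],[0.048,0.293,-0.132],15]
    - [[-0.09,-0.542,-0.315],[0.048,0.293,-0.132],15]
    - [[-0.09,-0.542,-0.315],[0.048,0.293,-0.132],15]

```text
clock: 13.65
tool_pos: [0.4238, 0.0019, 0.1355]
eef_rot: [[-0.838, -0.183, 0.514], [-0.156, 0.983, 0.096], [-0.523, 0.0, -0.852]]
ft_force: [0.2, 0.2, -0.8]
opening: 0.265
finger_force: 59.1
```

```bash
python3 - <<'E'
from h import *
crep();go(*clipgo(.075,.045));print(arm.get_obs()["qpos"])
o=arm.get_obs()
S=np.mean([arm.camera("scene").astype(float) for _ in range(3)],0);T=np.mean([arm.camera("top").astype(float) for _ in range(3)],0)
R=o["eef_rot"];c=o["tool_pos"]-R[:,2]*.0008
ims=[]
for n,I,x,y in(("top",T,275,210),("scene",S,305,122)):
    sc=10 if n=="scene" else 7
    w=400//sc
    g=cv2.resize(I[y:y+w,x:x+w],(400,400),interpolation=cv2.INTER_CUBIC)[:,:,::-1]
    g=np.clip(g*(1.6 if n=="scene" else 1.0),0,255).astype(np.uint8);sc=400/w
    for yy in(-1,1):
        pts=np.array([(proj(n,c+R@[-a,yy*b,0])-[x,y]+.5)*sc for a,b in((.010,.0085),(.034,.0075),(.041,.0045),(.057,.0105))]).astype(np.int32);cv2.polylines(g,[pts],False,(0,0,255),1)
    ims.append(g)
cv2.imwrite("pics/i.png",np.hstack(ims))
E
```

```text
t 13.65 TCP rel (x,y,z mm) [-74.8795  -0.238   45.2169] rot err [ 0.0004 -0.0003  0.0008] F [-0.2033  0.1939 -0.8335] M [0.0309 0.3181 0.0179] open 0.265
turn [-0.0004  0.0003 -0.0008] shift [0.0001 0.0002 0.0002]
[-0.1952 -0.0908  2.3     0.4556  0.4558 -2.3129]
```

View pics/i.png

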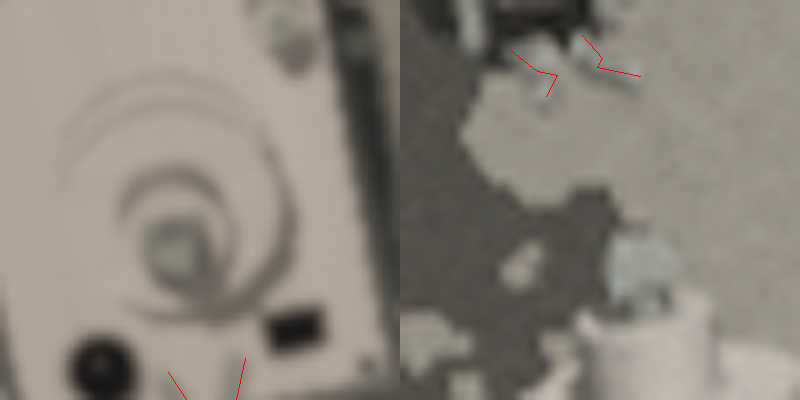

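>>> arm_command:
  motion:
    - [[0,0,0],[0,0,0.02],15]
    - [[0,0,0],[0,0,0.037],15]
    - [[0,0,0],[0,0,0.037],15]
    - [[0,0,0],[-0.01,0,0.037],15]
    - [[0,0,0],[-0.01,0,0.039],15]
    - [[0,0,0],[-0.01,0,0.041],15]
    - [[0,0,0],[-0.01,0,0.041],15]

```text
clock: 14.82
tool_pos: [0.4528, 0.008, 0.1052]
eef_rot: [[-0.838, -0.184, 0.513], [-0.156, 0.983, 0.096], [-0.522, 0.0, -0.853]]
ft_force: [-0.3, -0.4, -0.9]
opening: 0.268
finger_force: 59.1
```

```bash
python3 -c "
from h import *
crep()"
```

```text
t 14.82 TCP rel (x,y,z mm) [-65.4152   0.4697   3.9719] rot err [-0.0002  0.0004  0.0006] F [-0.7814 -0.3279 -0.6137] M [0.0128 0.3004 0.0563] open 0.268
```

>>> arm_command:
  motion:
    - [[0,0,0],[0,0,0.001],15]
    - [[0,0,0],[0,0,0.002],15]
    - [[0,0,0],[0,0,0.002],15]

```text
clock: 15.2
tool_pos: [0.4541, 0.0082, 0.1036]
eef_rot: [[-0.838, -0.184, 0.513], [-0.157, 0.983, 0.096], [-0.522, 0.0, -0.853]]
ft_force: [0.7, 0.6, -0.9]
opening: 0.266
finger_force: 59.1
```

```bash
python3 -c "
from h import *
crep()"
```

```text
t 15.2 TCP rel (x,y,z mm) [-65.1136   0.4575   1.9218] rot err [-0.0001  0.0002  0.0005] F [ 0.1778  0.4798 -1.2005] M [ 0.0019  0.3035 -0.0245] open 0.266
```

>>> arm_command:
  motion:
    - [[0,0,0],[0,0,0.001],15]
    - [[0,0,0],[0,0,0.0015],15]
    - [[0,0,0],[0,0,0.0015],15]

```text
clock: 15.58
tool_pos: [0.4549, 0.0084, 0.1024]
eef_rot: [[-0.838, -0.184, 0.514], [-0.157, 0.983, 0.096], [-0.522, 0.0, -0.853]]
ft_force: [-0.1, -0.9, -1.0]
opening: 0.262
finger_force: 59.4
```

```bash
python3 -c "
from h import *
crep()"
```

```text
t 15.57 TCP rel (x,y,z mm) [-65.0421   0.4577   0.4499] rot err [-0.0001  0.      0.0004] F [-0.7102 -0.8848 -0.6956] M [ 0.0035  0.2758 -0.0404] open 0.262
```

>>> arm_command:
  motion:
    - [[0,0,0],[0,0,0.001],15]
    - [[0,0,0],[0,0,0.0015],15]
    - [[0,0,0],[0,0,0.0015],15]

```text
clock: 15.95
tool_pos: [0.4557, 0.0085, 0.1012]
eef_rot: [[-0.838, -0.184, 0.514], [-0.157, 0.983, 0.096], [-0.523, 0.0, -0.853]]
ft_force: [-2.3, -0.4, 1.4]
opening: 0.267
finger_force: 59.9
```

```bash
python3 -c "
from h import *
crep()"
```

```text
t 15.95 TCP rel (x,y,z mm) [-65.0357   0.4384  -1.032 ] rot err [-0.0001 -0.      0.0005] F [-1.2284  0.0107  2.4249] M [ 0.0015  0.3465 -0.0439] open 0.267
```

>>> arm_command:
  motion:
    - [[0,0,0],[0,0,-0.0012],15]
    - [[0,0,0],[0,0,-0.0012],15]
    - [[0,0,0],[-0.005,-0.0003,-0.0012],15]
    - [[0,0,0],[-0.01,-0.0005,-0.0012],15]
    - [[0,0,0],[-0.014,-0.0005,-0.0012],15]
    - [[0,0,0],[-0.014,-0.0005,-0.0012],15]

```text
clock: 16.7
tool_pos: [0.4672, 0.0102, 0.1098]
eef_rot: [[-0.838, -0.184, 0.514], [-0.157, 0.983, 0.096], [-0.523, 0.0, -0.852]]
ft_force: [-0.8, 0.8, 1.9]
opening: 0.265
finger_force: 59.6
```

```bash
python3 -c "
from h import *
crep()"
```

```text
t 16.7 TCP rel (x,y,z mm) [-50.5895   0.0069   0.1976] rot err [-0.0002 -0.0005  0.0001] F [0.4444 0.9609 1.9885] M [0.2398 0.1035 0.1365] open 0.265
```

>>> arm_command:
  motion:
    - [[0,0,0],[0,0,-0.0006],15]
    - [[0,0,0],[0,0,-0.0006],15]

```text
clock: 16.95
tool_pos: [0.4665, 0.01, 0.11]
eef_rot: [[-0.838, -0.184, 0.513], [-0.157, 0.983, 0.096], [-0.522, 0.0, -0.853]]
ft_force: [-0.8, 1.0, -0.5]
opening: 0.265
finger_force: 59.2
```

```bash
python3 -c "
from h import *
crep()"
```

```text
t 16.95 TCP rel (x,y,z mm) [-51.1403  -0.0578   0.7913] rot err [-0.0001  0.0001  0.0005] F [-0.7939  1.169  -0.0623] M [0.1639 0.2526 0.0344] open 0.265
```

>>> arm_command:
  motion:
    - [[0,0,0],[-0.003,0,-0.0002],15]
    - [[0,0,0],[-0.006,0,-0.0002],15]
    - [[0,0,0],[-0.009,0,-0.0002],15]
    - [[0,0,0],[-0.009,0,-0.0002],15]

```text
clock: 17.45
tool_pos: [0.4731, 0.0116, 0.114]
eef_rot: [[-0.84, -0.184, 0.511], [-0.157, 0.983, 0.097], [-0.52, 0.001, -0.854]]
ft_force: [-5.6, 0.2, -3.2]
opening: 0.267
finger_force: 59.4
```

```bash
python3 -c "
from h import *
crep()"
```

```text
t 17.45 TCP rel (x,y,z mm) [-43.2417   0.2858   0.6359] rot err [-0.0012  0.0028  0.0006] F [-6.3328  1.2718  0.1475] M [0.2981 1.3196 0.0996] open 0.267
```

>>> arm_command:
  motion:
    - [[0,0,0],[-0.002,0,0],15]
    - [[0,0,0],[-0.004,0,0],15]
    - [[0,0,0],[-0.006,0,0],15]
    - [[0,0,0],[-0.007,0,0],15]
    - [[0,0,0],[-0.007,0,0],15]

```text
clock: 18.08
tool_pos: [0.4803, 0.0128, 0.119]
eef_rot: [[-0.838, -0.184, 0.514], [-0.157, 0.983, 0.097], [-0.523, 0.0, -0.852]]
ft_force: [1.6, 6.8, 1.5]
opening: 0.268
finger_force: 59.3
```

```bash
python3 -c "
from h import *
crep()"
```

```text
t 18.07 TCP rel (x,y,z mm) [-34.4218   0.1131   1.0935] rot err [-0.0003 -0.0008  0.0001] F [ 3.1793  6.3692 -0.1535] M [ 0.9744 -0.1926  0.1813] open 0.268
```

>>> arm_command:
  motion:
    - [[0,0,0],[-0.0005,0.0006,0.0004],15]
    - [[0,0,0],[-0.001,0.0008,0.0004],15]
    - [[0,0,0],[-0.001,0.0008,0.0004],15]

```text
clock: 18.45
tool_pos: [0.4807, 0.0135, 0.1187]
eef_rot: [[-0.838, -0.184, 0.513], [-0.156, 0.983, 0.096], [-0.522, 0.0, -0.853]]
ft_force: [-2.6, 0.2, 0.6]
opening: 0.264
finger_force: 59.6
```

```bash
python3 -c "
from h import *
crep()"
```

```text
t 18.45 TCP rel (x,y,z mm) [-34.1071   0.6778   0.5697] rot err [-0.      0.0001  0.0005] F [-1.8508  0.7309  1.8596] M [0.2278 0.3878 0.0584] open 0.264
```

>>> arm_command:
  motion:
    - [[0,0,0],[0.0015,0,0],15]
    - [[0,0,0],[0.003,0,0],15]
    - [[0,0,0],[0.003,0,0],15]

```text
clock: 18.82
tool_pos: [0.4794, 0.0129, 0.1183]
eef_rot: [[-0.836, -0.183, 0.516], [-0.156, 0.983, 0.096], [-0.525, -0.001, -0.851]]
ft_force: [5.7, 4.1, 3.4]
opening: 0.263
finger_force: 59.3
```

```bash
python3 -c "
from h import *
crep()"
```

```text
t 18.82 TCP rel (x,y,z mm) [-35.5545   0.4146   0.966 ] rot err [ 0.001  -0.0032  0.0003] F [ 7.2514  3.0141 -0.4093] M [ 0.5302 -1.0204  0.1185] open 0.263
```

>>> arm_command:
  motion:
    - [[0,0,0],[-0.003,0.0003,0],15]
    - [[0,0,0],[-0.0033,0.0003,0],15]
    - [[0,0,0],[-0.0033,0.0003,0],15]
    - [[0,0,0],[-0.0033,0.0003,0],45]
    - [[0,0,0],[-0.0033,0.0003,0],45]
    - [[0,0,0],[-0.0033,0.0003,0],45]
    - [[0,0,0],[-0.0033,0.0003,-0.01],45]
    - [[0,0,0],[-0.0033,0.0003,-0.04],45]
    - [[0,0,0],[-0.0033,0.0003,-0.09],45]
    - [[0,0,0],[-0.0033,0.0003,-0.14],45]
    - [[0,0,0],[-0.0033,0.0003,-0.14],45]

```text
clock: 20.2
tool_pos: [0.4089, -0.0001, 0.2421]
eef_rot: [[-0.835, -0.183, 0.52], [-0.157, 0.983, 0.094], [-0.528, -0.003, -0.849]]
ft_force: [-0.6, -0.4, -0.3]
opening: 0.45
finger_force: 0.0
```

```bash
python3 - <<'E'
from h import *
crep()
S=np.mean([arm.camera("scene").astype(float) for _ in range(4)],0)
np.save("S3",S);S2=np.load("S2.npy")
# change map since spool placed, around shaft top (5 = unchanged)
D=(S-S2).mean(2);print(D[138:176:1,312:346].round().astype(int).tolist().__repr__() if 0 else "")
for v in range(140,182):print(v,"".join(" .:*#"[min(4,int(abs(d)//8))] for d in D[v,306:352]))
E
```

```text
t 20.2 TCP rel (x,y,z mm) [-31.9819   0.5616 143.9835] rot err [ 0.0031 -0.0067 -0.0004] F [-0.7538 -0.3084  0.0588] M [-0.0029  0.2735 -0.0569] open 0.45

140       .*#######.                              
141     .  .:######.                              
142     .   .######                               
143     .   .######.                              
144     #:::*######  .:::.                        
145     .#########:.:###:.                        
146      ###############                          
147      :#############:                          
148       .:########:::                           
149 .       ..   :#*:                             
150 **:       ###* :..:                           
151 ###*      ####* . :       .:. .               
152 ####.     :####*. .. .    :**:                
153 ####*      .:###:   .#.  :###*                
154 #####.    *  ..*:    ..  .::#:                
155 #####*.  :.    *:   ..*    .*                 
156 ######.  #:::  ::   :*.    *#:                
157 ######**:####::**  .**.    .##                
158 ###############*.  :*.
[... 450 characters left out ...]
..                               
168            .###                               
169             *##                               
170             .:.                               
171                                               
172                                               
173                                               
174                                               
175                                               
176                                               
177                                               
178                                               
179                                               
180                                               
181
```

```bash
python3 - <<'E'
from h import *
F=frame(.1852);s=np.load("shaft0.npy")[:3]+F@[.0012,-.0031,.0032]
for n,p in dict(legL=(.023,-.0105,.0475),legR=(.023,.0105,.0475),eyeL=(0,-.0075,.0475),loopend=(-.057,0,.0475),loopL=(-.034,-.0085,.0475),loopR=(-.034,.0085,.0475)).items(): print(n,proj("scene",s+F@np.array(p)))
S=np.load("S3.npy").mean(2).round().astype(int)
for v in range(139,162):print(v,S[v,306:342])
E
```

```text
legL [326.8576 156.0939]
legR [336.41   153.9996]
eyeL [325.6883 152.9513]
loopend [323.0496 145.7801]
loopL [321.7196 149.0827]
loopR [329.0284 147.5029]
139 [48 48 49 49 47 47 49 48 49 48 49 49 50 51 50 78 88 89 91 91 90 89 88 89 88 87 86 88 88 90 89 89 89 89 91 92]
140 [48 49 48 49 47 63 70 58 49 50 50 48 50 49 51 77 87 87 90 89 91 89 88 87 88 87 88 86 86 87 89 89 91 91 91 91]
141 [50 48 48 54 68 80 85 76 68 55 48 50 50 49 49 78 84 85 88 88 87 87 90 89 88 89 90 88 87 89 90 91 90 90 89 90]
142 [49 51 48 53 81 86 85 86 78 57 47 49 49 51 49 80 85 85 88 88 88 89 90 91 89 90 89 88 88 90 90 90 90 91 88 89]
143 [50 49 47 49 65 84 88 89 75 57 50 50 50 48 49 79 86 88 89 88 88 90 91 90 89 89 90 88 88 91 89 91 90 90 90 87]
144 [50 49 49 49 47 67 71 71 60 52 49 49 50 48 53 78 86 76 73 72 70 69 77 78 87 89 91 89 89 90 91 90 91 90 91 89]
145 [49 49 47 49 50 50 50 48 50 49 48 49 50 50 65 70 66 49 44 44 67 75 80 81 92 86 87 89 89 90 91 90 89 92 93 92]
146 [ 49  49  50  49  49  49  48  49  48  48  49  46  47  46  53  47  32  28  30  42  83 100  95  93  97  96  84  89  90  90  92  91  90  91  89  9
[... 1336 characters left out ...]
 90  89  90  88  88  76  64  75  80  71  68  97 109 111 112 113  99  75  67  89 111 115 114 112 112]
158 [ 89  89  88  88  88  88  88  89  91  93  91  90  89  88  89  94  80  64  72  72  71  86 102 109 111 113 112 111  82  66  87 110 114 115 115 113]
159 [ 90  88  86  89  89  88  87  89  90  91  88  87  87  93 102 108  82  64  72  72  72  95 105 108 111 111 112 111  98  73  87 102 112 115 114 114]
160 [ 90  89  87  88  88  87  86  89  91  89  88  87  93 105 111  96  70  59  68  68  72  96 105 109 112 113 114 113 109  93  93 102 111 113 113 112]
161 [ 88  88  87  88  88  87  88  88  89  89  92  99 106 111 112  98  71  58  67  68  69  94 103 110 113 115 115 113 107 106 105 111 112 113 114 114]
```

```bash
python3 -c "
from rig import arm
print(arm.job_done())"
```

```text
the job is handed in; nothing more can be done
None
```

The spool is on the shaft, home against the collar with its flat matched. The clip snapped into the groove, held against a 7 N tug, and the job was handed in after about 20 s. The spool was seated with a wrist force of about 72 N, under the 120 N limit.

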